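Sweep the offcuts off the luthier's board

ROBOT

A 6-joint arm with a two-finger parallel gripper is mounted at the origin on the work surface. World frame = base frame: x ahead of the robot, y to its left, z up, the work surface at z = 0. Lengths are in mm, angles in rad, forces in N, time in s.
With the tool pointing down it reaches from about 275 to 1000 mm from the base axis. Payload 8.4 kg.
Tool frame: the origin (TCP) lies between the finger pads; the fingertips stand r.finger_overhang ahead of it and the grasp point (between the pads) is the TCP (r.finger_overhang is the distance from the TCP to the fingertips, in mm); z points along the fingers, y is the line along which they close (so a half turn about z gives the same grasp; the last joint's range is limited). The gripper opens to 85 mm and grips with 20 to 120 N. Pads are 22 mm wide; open, the fingers measure 114 mm over their backs; the gripper's body (76 mm by 85 mm) begins 54 mm behind the grasp point. The pads swing forward as they close: fully open they stand 13 mm farther back than shut.
Start: joints at [-0.002, 0.353, 1.633, -0, 1.155, -0.002], TCP at [625.002, -0, 215.181] pointing down, gripper open.
Joint ranges: [-2.63, 2.63], [-0.92, 2.1], [0.06, 2.66], [-1.3, 4.44], [0, 2.69], [-3.02, 3.02]. Speed limits (rad/s): [2.22, 2.22, 2.79, 3.14, 3.14, 3.14].

INTERFACE

Orientations are given as [roll, pitch, yaw] about the fixed x, y, z axes, in that order (R = Rz(yaw) Ry(pitch) Rx(roll)).
In Python, from rig import r, cams, sign_off gives the robot as it stands.
- The arm moves only by the shell command python3 -m crank 'ROWS' [FORCE]. ROWS is JSON, a list of rows, each a list of 7 numbers: the shift along the tool's x, y, z in m, then the turn, a rotation vector about the tool's x, y, z in rad, then the closure, from 0 (fully open) to 1 (shut). In form: [[dx, dy, dz, ax, ay, az, gripper], ...]. A call has 1 to 5 rows; each row is the pose to reach, as a shift and turn from the pose commanded when the call began, along the tool's axes at that moment; what a row does not reach only later rows make up. A row lasts 1/10 s, in which the tool goes at most 50 mm and 8.59 degrees, less where a joint would pass 70% of its speed; a pose out of reach is approached as far as the arm can. A call with a gripper value outside its range is refused whole. The fingers move at their own pace and stop on an object; FORCE is the grip in N (left out, the last holds). Time passes only in rows, so rows that repeat a pose let the fingers close. It gives the time, the measured TCP pose, the force, the opening and the grip force at its end, in the units of the state.
- r.sense(): the state, without advancing time (a new reading comes with each control period).
- cams.grab_frame(name): name is "scene" or "side" or "wrist"; returns a dict with "image" (420x560x3 uint8, red, green, blue), "fx", "fy", "cx", "cy" (pixels), "position" and "orientation" of the camera in the world. Camera axes: x right, y down, z forward; pixel columns grow to the right and rows downward; lengths in mm; the calibration is good to about 2 mm. A picture is of the moment at which its call begins. There is no depth.
- sign_off(): hands the job in; it is judged then, once.
The state is a dict: "clock": time; "qpos": joint angles; "qvel": joint speeds; "joint_efforts": joint torques, N m; "eef_pos": TCP position; "tcp_rot": TCP orientation; "contact_force": force on the tool from outside, world axes, zero at the start; "wrist_torque": the same for the moment, N m; "opening": opening from 0.0 (shut) to 1.0 (fully open); "grasp_force": force on a finger pad.
Only numpy, scipy, OpenCV 4.12 (cv2) and the standard library are available. Lean on these libraries where they do the work, as an engineer would, in place of code of your own. Each camera call takes 0.05 s, during which the arm holds its last target. There are 200 camera calls.

TASK

Clear the grey work board: with the closed fingers, push the three pale maple offcuts along the board and over its edge so that they drop into the red tray. Only sweep them, do not pick them up or lift them, and leave the brass finger plane and the black tailpiece where they lie on the board.

Things in the scene. Friction and masses are not known exactly. Their poses are not given: they have to be found in the camera images.
- board: Grey-topped work board fixed on the bench, 300 x 260 mm (x, y), flat top 40 mm above the bench, no rim. Origin: centre of its underside. x points away from the robot (within 0.15 rad), y left. Offcuts, plane and tailpiece lie in five lanes along the board's y, 54 mm apart in x, one in each, in any order: each offcut's way along y to either tray is clear.
- tray_red: Red plastic tray, fixed, 300 x 110 x 34 mm outside (x, y, z), walls and floor 4 mm, open on top. Origin: centre of its underside, on the bench. It stands 2 mm from the board's +y or -y edge (varies), parallel to it, its rim 6 mm below the board's top. Empty at the start: the offcuts belong in it.
- tray_blue: Blue plastic tray, fixed, 300 x 110 x 34 mm outside (x, y, z), walls and floor 4 mm, open on top. Origin: centre of its underside, on the bench. It stands 2 mm from the board's +y or -y edge (varies), parallel to it, its rim 6 mm below the board's top. Holds three finished dark pegs (part of the tray). No offcut belongs in it.
- offcut_a: Pale maple offcut, a block 28 x 22 x 22 mm (its own x, y, z), about 12 g, lying on the grey board at the start. Origin: the block's centre, 11 mm above the board's top. Slides freely when pushed; drops into the tray once it is pushed past the board's edge.
- offcut_b: Pale maple offcut, a block 32 x 20 x 22 mm (its own x, y, z), about 12 g, lying on the grey board at the start. Origin: the block's centre, 11 mm above the board's top. Slides freely when pushed; drops into the tray once it is pushed past the board's edge.
- offcut_c: Pale maple offcut, a block 25 x 25 x 22 mm (its own x, y, z), about 12 g, lying on the grey board at the start. Origin: the block's centre, 11 mm above the board's top. Slides freely when pushed; drops into the tray once it is pushed past the board's edge.
- plane: Small brass finger plane lying on the board, 24 x 50 mm (x, y), 28 mm high, 160 g, its length along the board's y within 0.15 rad. Origin: centre of its underside. Stays where it is.
- tailpiece: Finished black violin tailpiece lying on the board, 24 x 70 mm (x, y), 16 mm high, tapering towards -y, 50 g, its length along the board's y within 0.15 rad. Origin: centre of its underside. Stays where it is.

How it is judged (in metres and radians):
At the end, for the whole second after the job is handed in: All three offcuts lie at rest (slower than 20 mm/s) inside the red tray: centres within its walls and lower than 40 mm above the bench; plane and tailpiece within 15 mm of where they started (x of offcut_a in the frame of tray_red between -0.146 and 0.146 m and y of offcut_a in the frame of tray_red between -0.051 and 0.051 m and height (world z) of each of offcut_a, offcut_b, offcut_c below 0.04 m and linear speed of each of offcut_a, offcut_b, offcut_c below 0.02 m/s and x of offcut_b in the frame of tray_red between -0.146 and 0.146 m and y of offcut_b in the frame of tray_red between -0.051 and 0.051 m and x of offcut_c in the frame of tray_red between -0.146 and 0.146 m and y of offcut_c in the frame of tray_red between -0.051 and 0.051 m and distance of each of plane, tailpiece from where it was at the start of the episode below 0.015 m); the robot touches nothing.
It fails at once if an offcut is lifted: its centre rises more than 25 mm above the board's top (height (world z) of any of offcut_a, offcut_b, offcut_c above 0.065 m).
It fails at once if the finger plane or the tailpiece is pushed more than 15 mm from its place, or lifted (distance of any of plane, tailpiece from where it was at the start of the episode above 0.015 m).
It also fails if it takes over 67 s, if anything falls off the work surface, if the arm or the gripper's body presses on something with over 40 N, if the wrist force passes 120 N, or if a joint passes its speed limit or range.

## Working session

There is one attempt and no reset: what is moved stays moved. The work goes in short steps, Python scripts to look and compute and a shell command to move; the robot and the scene stay as the last step left them, time stands still between calls to the robot, and variables do not carry over. Pictures are saved under pics/ and viewed, at most 13 in all, crops included, and the job is handed in when it is done.

```bash
mkdir -p pics; python3 - <<'E'
from rig import r,cams
import cv2,json
for n in ("scene","wrist"):
    f=cams.grab_frame(n); cv2.imwrite(f"pics/{n}0.png",f["image"][:,:,::-1])
    print(n,{k:v for k,v in f.items() if k!="image"})
print(r.sense(), r.finger_overhang)
E
```

```text
scene {'fx': 389.1572888560152, 'fy': 389.1572888560152, 'cx': 284.06818930493097, 'cy': 204.4834672237167, 'position': array([945.42142631, 301.48151026, 612.70005522]), 'orientation': array([-2.46794505, -0.00261152,  2.22689262])}
wrist {'fx': 359.73115715428486, 'fy': 359.73115715428486, 'cx': 271.7512449002201, 'cy': 216.54181110867228, 'position': array([624.05930613,  77.57466859, 372.91718431]), 'orientation': array([2.83361500e+00, 2.14656307e-03, 1.34266507e-04])}
{'clock': 0.1, 'qpos': array([-2.40369144e-03,  3.53620832e-01,  1.63407346e+00, -9.24460399e-06,
        1.15523245e+00, -2.37332624e-03]), 'qvel': array([-0.00112749, -0.00039856, -0.00213655,  0.0008967 ,  0.00096723,
       -0.00145178]), 'joint_efforts': array([ 4.27485766e-04, -6.06356549e+01, -3.42817569e+01, -7.40920814e-05,
        3.91241178e-03, -4.99377973e-05]), 'eef_pos': array([ 6.24529120e+02, -4.20852145e-03,  2.14504726e+02]), 'tcp_rot': array([-3.14025855e+00,  5.28655121e-06,  1.57076970e+00]), 'contact_force': array([-0.23123961,  0.14436008,  0.06229026]), 'wrist_torque': array([-0.01050689, -0.02348854,  0.01584055]), 'grasp_force': 0.0, 'opening': 0.9982022823792742} 19.0
```

View pics/scene0.png

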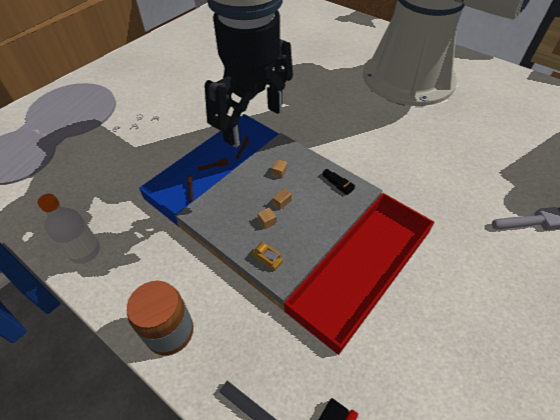

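View pics/wrist0.png

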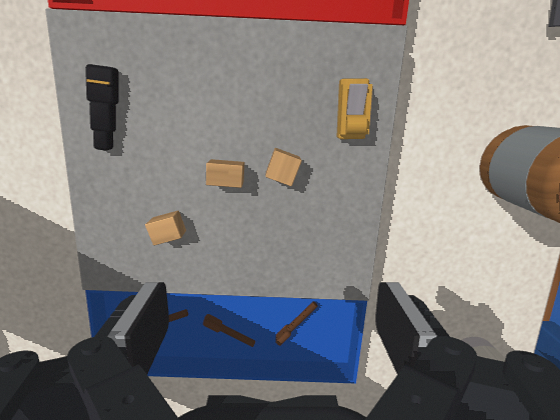

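The wrist view has +x to the right and +y up. The red tray is on the +y side. The offcuts are at about (164,228), (225,173) and (284,167), the tailpiece at (102,105) and the plane at (355,108).

```bash
cat > h.py <<'E'
import numpy as np
from scipy.spatial.transform import Rotation as R
def px(f,u,v,z):
    d=R.from_euler('xyz',f["orientation"]).apply([(u-f["cx"])/f["fx"],(v-f["cy"])/f["fy"],1])
    return (f["position"]+d*(z-f["position"][2])/d[2])[:2].round(1)
E
python3 - <<'E'
from h import *
from rig import cams
import cv2
f=cams.grab_frame("wrist")
cv2.imwrite("pics/c.png",cv2.resize(f["image"][50:250,70:390,::-1],None,fx=2.5,fy=2.5,interpolation=cv2.INTER_CUBIC))
for n,u,v,z in [("LT",48,10,40),("RT",407,26,40),("LB",83,290,40),("RB",367,300,40),("o1",164,226,62),("o2",225,172,62),("o3",284,166,62),
 ("tail top",102,66,56),("tail L",86,68,56),("tail R",118,68,56),("tail bot",103,148,56),("pl TL",341,79,60),("plTR",372,79,60),("plB",338,138,60),("plBR",368,138,60)]: print(n,px(f,u,v,z))
E
```

```text
LT [439.4 149.7]
RT [735.8 137.8]
LB [ 427.1 -108.7]
RB [ 723.3 -120.1]
o1 [524.8 -30.5]
o2 [582.6  19.4]
o3 [634.1  24.7]
tail top [484.8 105.7]
tail L [471.5 104.1]
tail R [497.7 104.1]
tail bot [476.2  39.4]
pl TL [679.8  95.5]
plTR [705.   95.5]
plB [680.   48.4]
plBR [705.6  48.4]
```

View pics/c.png

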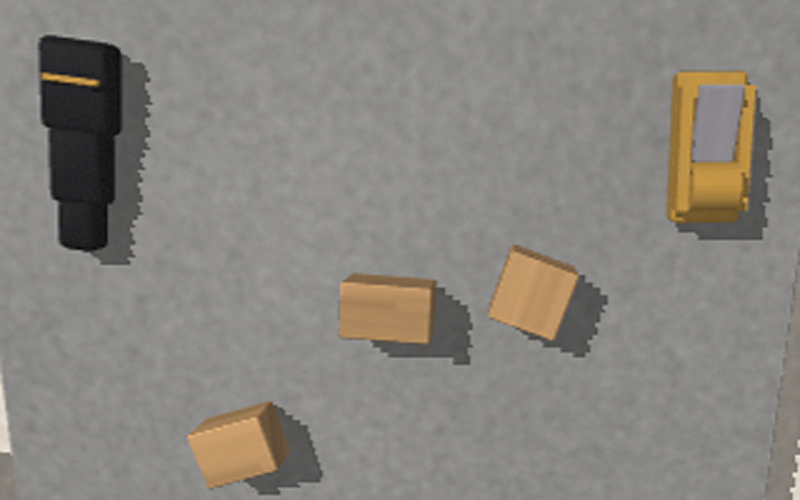

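The offcut tops are at crop (236,452), (386,311) and (532,294), which puts them at about (525,-34), (582,17) and (633,23). The board is yawed about -0.042 rad. Next I close the fingers, align with the board and stand behind the far offcut.

```bash
python3 -m crank '[[-0.011,0.003,0,0,0,0.021,1],[-0.0215,0.007,0,0,0,0.042,1],[-0.0215,0.007,0.03,0,0,0.042,1],[-0.0215,0.007,0.06,0,0,0.042,1],[-0.0215,0.007,0.08,0,0,0.042,1]]' 40
python3 -m crank '[[0,0,0,0,0,0,1],[0,0,0,0,0,0,1],[0,0,0,0,0,0,1],[0,0,0,0,0,0,1],[0,0,0,0,0,0,1]]'
python3 - <<'E'
from rig import r,cams
import cv2
s=r.sense(); print(s["eef_pos"],s["tcp_rot"],s["opening"],s["clock"])
cv2.imwrite("pics/w1.png",cams.grab_frame("wrist")["image"][:,:,::-1])
E
```

```text
clock: 0.65
eef_pos: [631.5, -22.7, 133.2]
tcp_rot: [-3.14, 0.0, 1.527]
contact_force: [-0.5, 0.4, 0.0]
opening: 0.144
grasp_force: 0.0
clock: 1.15
eef_pos: [632.6, -21.5, 136.3]
tcp_rot: [3.14, -0.0, 1.529]
contact_force: [-0.1, 0.4, -0.4]
opening: -0.004
grasp_force: 0.0
[632.63713676 -21.53860593 136.28703982] [ 3.13988328e+00 -6.25826436e-06  1.52876309e+00] -0.004189322709550057 1.15
```

View pics/w1.png

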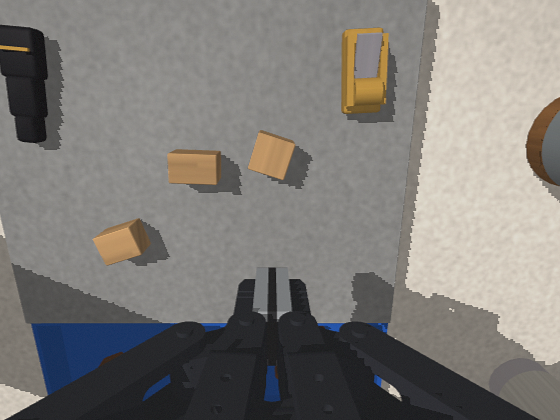

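The closed fingertips (column 272) line up with the far offcut at (272,157). Descend and push it along tool x.

```bash
python3 -m crank '[[0,0,0.025,0,0,0,1],[0,0,0.05,0,0,0,1],[0,0,0.069,0,0,0,1],[0,0,0.069,0,0,0,1],[0.01,0,0.069,0,0,0,1]]'
python3 -m crank '[[0.012,0,0,0,0,0,1],[0.024,0,0,0,0,0,1],[0.036,0,0,0,0,0,1],[0.048,0,0,0,0,0,1],[0.06,0,0,0,0,0,1]]'
python3 - <<'E'
from rig import r,cams
import cv2
cv2.imwrite("pics/w2.png",cams.grab_frame("wrist")["image"][:,:,::-1])
E
```

```text
clock: 1.7
eef_pos: [632.6, -12.0, 66.6]
tcp_rot: [3.142, 0.0, 1.528]
contact_force: [-0.2, 0.3, -0.1]
opening: -0.002
grasp_force: 0.0
clock: 2.2
eef_pos: [635.1, 49.8, 66.5]
tcp_rot: [3.141, -0.0, 1.529]
contact_force: [-0.1, -0.1, 0.7]
opening: -0.003
grasp_force: 0.0
```

View pics/w2.png

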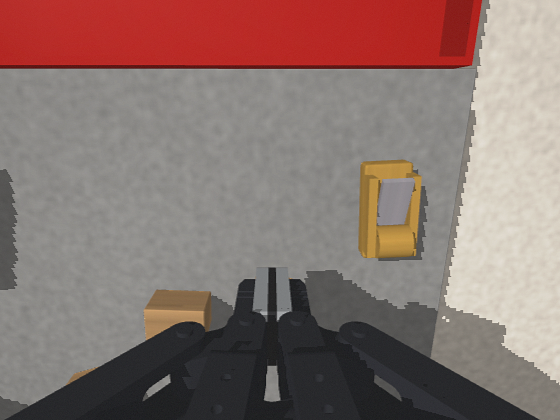

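The far offcut isn't visible ahead of the fingers, so it is hidden behind them. I'll check the side and scene views before going on.

```bash
python3 - <<'E'
from rig import r,cams
from h import *
import cv2
a=cams.grab_frame("side");b=cams.grab_frame("scene")
print({k:v for k,v in a.items() if k!="image"})
w=cams.grab_frame("wrist")
def proj(f,p):
    c=R.from_euler('xyz',f["orientation"]).inv().apply(np.array(p)-f["position"]); return c[:2]/c[2]*f["fx"]+[f["cx"],f["cy"]]
for p in [(635,50,47),(635,61,47),(635,72,62),(633,23,62),(582,17,62)]: print(p,proj(w,p),proj(b,p),proj(a,p))
s=b["image"][120:320,130:410,::-1]
u,v=proj(a,(635,50,50)).astype(int); u0=max(0,min(420,u-90)); v0=max(0,min(320,v-70))
t=a["image"][v0:v0+140,u0:u0+196,::-1]; print(u0,v0)
o=np.vstack([cv2.resize(s,(420,300),interpolation=2),cv2.resize(t,(420,300),interpolation=2)])
cv2.imwrite("pics/w3.png",o)
E
```

```text
{'fx': 446.0656164177964, 'fy': 446.0656164177964, 'cx': 270.5593440857129, 'cy': 209.44876878323348, 'position': array([ 401.09567507, -544.7002555 ,  460.9595914 ]), 'orientation': array([-2.17418848, -0.01844099, -0.32219295])}
(635, 50, 47) [273.29257694 252.90813522] [277.66139202 227.42555319] [285.7582882  197.24760749]
(635, 61, 47) [272.47522956 233.64241754] [282.55925411 230.54318117] [283.56980301 193.91936907]
(635, 72, 62) [271.59469995 222.98034718] [287.59985577 228.78363173] [281.71009579 183.29594292]
(633, 23, 62) [271.57039622 312.59698539] [266.31308435 214.20171422] [290.61300638 198.35983028]
(582, 17, 62) [175.04198069 325.92520372] [281.27362705 195.19126854] [262.02772649 205.39265566]
195 125
```

View pics/w3.png

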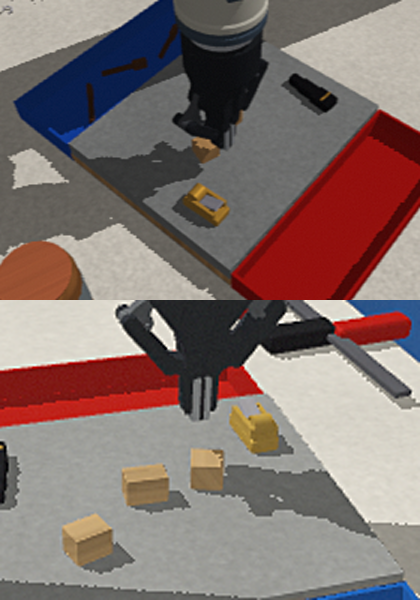

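The fingers passed over the offcut, which is still in place: the tips sit higher than the reported TCP implies. The tip is at side ≈(288,180), scene ≈(282,219), wrist ≈(272,268). I'll triangulate it.

```bash
python3 - <<'E'
from rig import r,cams
from h import *
from scipy.optimize import least_squares
def proj(f,p):
    c=R.from_euler('xyz',f["orientation"]).inv().apply(np.array(p)-f["position"]); return c[:2]/c[2]*f["fx"]+[f["cx"],f["cy"]]
F={n:cams.grab_frame(n) for n in("side","scene","wrist")}
P={"side":(288,180),"scene":(282,219),"wrist":(272,268)}
for ns in(("side","scene"),("side","scene","wrist")):
    s=least_squares(lambda p:np.concatenate([proj(F[n],p)-P[n] for n in ns]),[635,50,60]); print(ns,s.x.round(1),s.fun.round(1))
print(r.sense()["eef_pos"])
E
```

```text
('side', 'scene') [637.1  57.4  77.9] [-1.9 -0.7 -1.8  0.9]
('side', 'scene', 'wrist') [634.7  55.2  78.5] [-2.8 -0.1 -2.  -0.8  0.5 -0.3]
[634.87253717  47.97745893  66.12077201]
```

The tips are at about z=78, so I have to go roughly 30 mm lower. Back over the offcut with clearance, then go down in small steps while watching force.

```bash
python3 -m crank '[[0,0,-0.015,0,0,0,1],[-0.03,0,-0.015,0,0,0,1],[-0.07,0,-0.015,0,0,0,1],[-0.072,0,-0.01,0,0,0,1],[-0.072,0,0.0,0,0,0,1]]'
python3 -m crank '[[0,0,0.005,0,0,0,1],[0,0,0.01,0,0,0,1],[0,0,0.015,0,0,0,1],[0,0,0.020,0,0,0,1],[0,0,0.020,0,0,0,1]]'
python3 -m crank '[[0,0,0.003,0,0,0,1],[0,0,0.006,0,0,0,1],[0,0,0.008,0,0,0,1],[0,0,0.008,0,0,0,1],[0,0,0.008,0,0,0,1]]'
python3 - <<'E'
from rig import r,cams
import cv2,numpy as np
a=cams.grab_frame("side")["image"][130:270,195:391,::-1];b=cams.grab_frame("scene")["image"][120:320,130:410,::-1]
cv2.imwrite("pics/w4.png",np.vstack([cv2.resize(b,(420,300),interpolation=2),cv2.resize(a,(420,300),interpolation=2)]))
E
```

```text
clock: 3.05
eef_pos: [632.9, -24.8, 67.5]
tcp_rot: [3.139, -0.0, 1.526]
contact_force: [0.6, -0.6, -0.2]
opening: -0.0
grasp_force: 0.0
clock: 3.55
eef_pos: [631.4, -23.0, 45.3]
tcp_rot: [-3.14, -0.0, 1.529]
contact_force: [-0.2, 0.1, -0.3]
opening: 0.001
grasp_force: 0.0
clock: 4.05
eef_pos: [632.0, -23.5, 38.2]
tcp_rot: [3.142, -0.0, 1.529]
contact_force: [-0.1, 0.4, -0.0]
opening: 0.0
grasp_force: 0.0
```

View pics/w4.png

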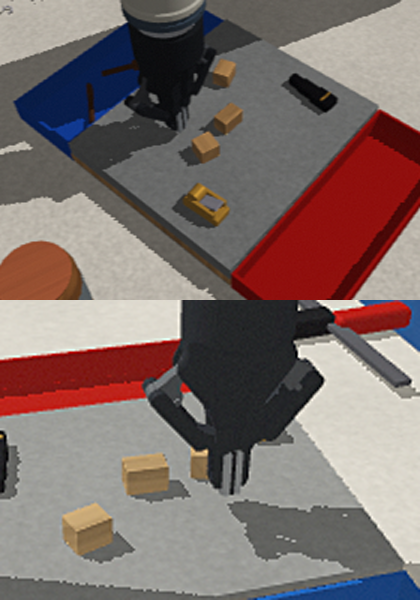

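The tips are now just above the board behind the far offcut, with no contact. Lower 3 mm more and push.

```bash
python3 -m crank '[[0,0,0.003,0,0,0,1],[0.012,0,0.003,0,0,0,1],[0.024,0,0.003,0,0,0,1],[0.036,0,0.003,0,0,0,1],[0.048,0,0.003,0,0,0,1]]'
python3 -m crank '[[0.012,0,0,0,0,0,1],[0.024,0,0,0,0,0,1],[0.036,0,0,0,0,0,1],[0.048,0,0,0,0,0,1],[0.048,0,0,0,0,0,1]]'
python3 - <<'E'
from rig import r,cams
import cv2,numpy as np
a=cams.grab_frame("wrist")["image"][:,:,::-1]
cv2.imwrite("pics/w5.png",a)
E
```

```text
clock: 4.65
eef_pos: [634.0, 26.0, 35.2]
tcp_rot: [3.142, -0.0, 1.529]
contact_force: [0.6, -1.3, -0.4]
opening: -0.002
grasp_force: 0.0
clock: 5.15
eef_pos: [636.1, 74.1, 35.2]
tcp_rot: [3.141, -0.0, 1.53]
contact_force: [-0.4, 0.0, -0.0]
opening: 0.003
grasp_force: 0.0
```

View pics/w5.png

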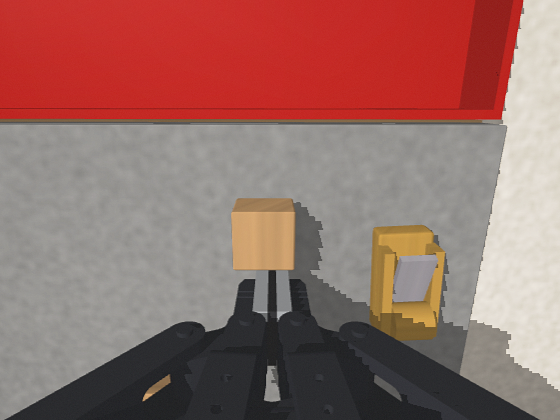

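The offcut sits square on the fingertips at (264,235), and the plane at (405,280) is untouched. Push it over the edge, then lift, move to the middle lane (u −53 mm, v ≈0) and descend.

```bash
python3 -m crank '[[0.01,0,0,0,0,0,1],[0.022,0,0,0,0,0,1],[0.034,0,0,0,0,0,1],[0.046,0,0,0,0,0,1],[0.056,0,0,0,0,0,1]]'
python3 -m crank '[[0.01,0,0,0,0,0,1],[0.018,0,0,0,0,0,1],[0.02,0,0,0,0,0,1],[0.02,0,0,0,0,0,1],[0.02,0,-0.02,0,0,0,1]]'
python3 -m crank '[[0,0,-0.04,0,0,0,1],[-0.045,0,-0.04,0,0,0,1],[-0.09,-0.015,-0.04,0,0,0,1],[-0.135,-0.04,-0.04,0,0,0,1],[-0.178,-0.053,-0.04,0,0,0,1]]'
python3 - <<'E'
from rig import r,cams
import cv2,numpy as np
s=r.sense();print(s["eef_pos"],s["clock"])
a=cams.grab_frame("wrist")["image"][:,:,::-1]
b=cams.grab_frame("scene")["image"][120:360,130:450,::-1]
cv2.imwrite("pics/w6.png",np.hstack([cv2.resize(a,(400,300)),cv2.resize(b,(400,300))]))
E
```

```text
clock: 5.7
eef_pos: [638.3, 129.7, 35.2]
tcp_rot: [3.142, -0.0, 1.529]
contact_force: [-0.5, 0.5, 0.2]
opening: 0.001
grasp_force: 0.0
clock: 6.2
eef_pos: [637.1, 147.6, 52.9]
tcp_rot: [-3.137, 0.001, 1.529]
contact_force: [-0.9, -0.6, 0.1]
opening: -0.004
grasp_force: 0.0
clock: 6.7
eef_pos: [576.6, -29.0, 95.1]
tcp_rot: [-3.14, 0.0, 1.529]
contact_force: [1.5, 0.6, -0.8]
opening: -0.003
grasp_force: 0.0
[576.57351022 -29.04278183  95.09209081] 6.7
```

View pics/w6.png

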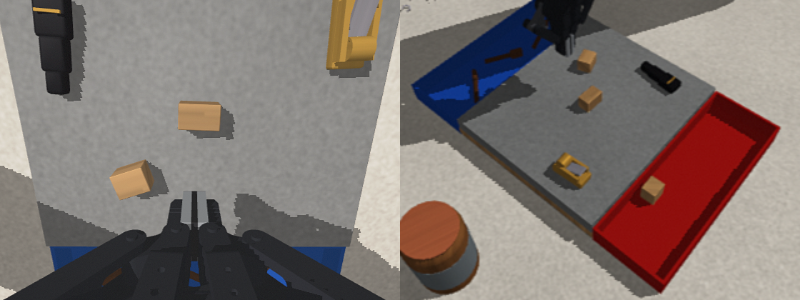

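The first offcut is in the red tray. The middle offcut is about 3 mm to the right of the fingers, so I shift, descend and sweep it.

```bash
python3 -m crank '[[0,0.003,0.02,0,0,0,1],[0,0.003,0.04,0,0,0,1],[0,0.003,0.055,0,0,0,1],[0,0.003,0.06,0,0,0,1],[0.008,0.003,0.06,0,0,0,1]]'
python3 -m crank '[[0.012,0,0,0,0,0,1],[0.024,0,0,0,0,0,1],[0.036,0,0,0,0,0,1],[0.048,0,0,0,0,0,1],[0.06,0,0,0,0,0,1]]'
python3 -m crank '[[0.012,0,0,0,0,0,1],[0.024,0,0,0,0,0,1],[0.036,0,0,0,0,0,1],[0.048,0,0,0,0,0,1],[0.058,0,0,0,0,0,1]]'
python3 -m crank '[[0.012,0,0,0,0,0,1],[0.024,0,0,0,0,0,1],[0.036,0,0,0,0,0,1],[0.048,0,0,0,0,0,1],[0.054,0,0,0,0,0,1]]'
python3 -m crank '[[0,0,0,0,0,0,1],[0,0,0,0,0,0,1],[0,0,-0.02,0,0,0,1],[0,0,-0.04,0,0,0,1],[0,0,-0.06,0,0,0,1]]'
python3 -m crank '[[-0.045,0,0,0,0,0,1],[-0.09,0,0,0,0,0,1],[-0.135,-0.025,0,0,0,0,1],[-0.18,-0.055,0,0,0,0,1],[-0.22,-0.055,0,0,0,0,1]]'
python3 -m crank '[[-0.01,0,0,0,0,0,1],[-0.01,0,0,0,0,0,1]]'
python3 - <<'E'
from rig import r,cams
import cv2,numpy as np
a=cams.grab_frame("wrist")["image"][:,:,::-1]
b=cams.grab_frame("scene")["image"][120:360,130:450,::-1]
cv2.imwrite("pics/w7.png",np.hstack([cv2.resize(a,(400,300)),cv2.resize(b,(400,300))]))
E
```

```text
clock: 7.3
eef_pos: [581.6, -19.5, 34.4]
tcp_rot: [-3.14, 0.0, 1.528]
contact_force: [-0.1, -0.8, 0.1]
opening: 0.001
grasp_force: 0.0
clock: 7.8
eef_pos: [584.7, 41.9, 35.5]
tcp_rot: [3.141, -0.0, 1.529]
contact_force: [-0.2, 0.3, -0.6]
opening: 0.001
grasp_force: 0.1
clock: 8.3
eef_pos: [587.0, 99.6, 35.1]
tcp_rot: [-3.142, -0.0, 1.529]
contact_force: [-1.3, -0.1, -0.1]
opening: 0.003
grasp_force: 0.1
clock: 8.8
eef_pos: [589.4, 153.7, 35.2]
tcp_rot: [3.141, -0.0, 1.529]
contact_force: [0.1, 0.2, 0.1]
opening: -0.002
grasp_force: 0.0
clock: 9.3
eef_pos: [589.0, 151.7, 95.7]
tcp_rot: [-3.141, 0.0, 1.528]
contact_force: [0.6, 0.6, 1.0]
opening: 0.002
grasp_force: 0.0
clock: 9.8
eef_pos: [521.0, -66.5, 94.8]
tcp_rot: [-3.138, -0.0, 1.529]
contact_force: [0.5, -0.7, 0.4]
opening: 0.0
grasp_force: 0.0
clock: 10.0
eef_pos: [524.5, -76.9, 95.4]
tcp_rot: [3.141, 0.0, 1.525]
contact_force: [0.7, -0.4, -0.0]
opening: -0.003
grasp_force: 0.0
```

View pics/w7.png

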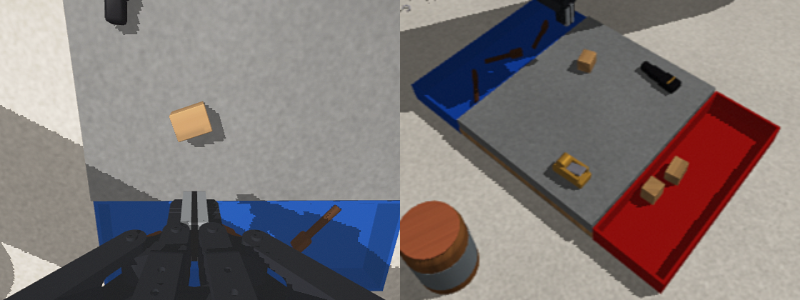

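Two offcuts are in the tray. The third at (190,122) is aligned with the fingers (column 194). Same sweep, then lift.

```bash
python3 -m crank '[[0,-0.001,0.02,0,0,0,1],[0,-0.001,0.04,0,0,0,1],[0,-0.001,0.055,0,0,0,1],[0,-0.001,0.06,0,0,0,1],[0.008,-0.001,0.06,0,0,0,1]]'
python3 -m crank '[[0.012,0,0,0,0,0,1],[0.024,0,0,0,0,0,1],[0.036,0,0,0,0,0,1],[0.048,0,0,0,0,0,1],[0.06,0,0,0,0,0,1]]'
python3 -m crank '[[0.012,0,0,0,0,0,1],[0.024,0,0,0,0,0,1],[0.036,0,0,0,0,0,1],[0.048,0,0,0,0,0,1],[0.06,0,0,0,0,0,1]]'
python3 -m crank '[[0.012,0,0,0,0,0,1],[0.024,0,0,0,0,0,1],[0.036,0,0,0,0,0,1],[0.048,0,0,0,0,0,1],[0.058,0,0,0,0,0,1]]'
python3 -m crank '[[0.012,0,0,0,0,0,1],[0.024,0,0,0,0,0,1],[0.036,0,0,0,0,0,1],[0.044,0,0,0,0,0,1],[0.044,0,0,0,0,0,1]]'
python3 -m crank '[[0,0,0,0,0,0,1],[0,0,-0.03,0,0,0,1],[0,0,-0.06,0,0,0,1],[-0.04,0,-0.09,0,0,0,1],[-0.08,0,-0.12,0,0,0,1]]'
python3 -m crank '[[0,0,0,0,0,0,1],[0,0,0,0,0,0,1],[0,0,0,0,0,0,1]]'
python3 - <<'E'
from rig import r,cams
import cv2,numpy as np
a=cams.grab_frame("wrist")["image"][:,:,::-1]
b=cams.grab_frame("scene")["image"][120:360,130:450,::-1]
cv2.imwrite("pics/w8.png",np.hstack([cv2.resize(a,(400,300)),cv2.resize(b,(400,300))]))
E
```

```text
clock: 10.6
eef_pos: [523.8, -66.2, 34.6]
tcp_rot: [-3.14, -0.0, 1.529]
contact_force: [0.2, -0.2, -0.9]
opening: 0.001
grasp_force: 0.0
clock: 11.1
eef_pos: [526.7, -5.8, 35.5]
tcp_rot: [3.141, -0.0, 1.529]
contact_force: [-0.4, -0.1, -0.7]
opening: 0.002
grasp_force: 0.0
clock: 11.6
eef_pos: [529.0, 53.9, 35.1]
tcp_rot: [-3.141, -0.0, 1.529]
contact_force: [-1.0, -0.0, 0.2]
opening: 0.001
grasp_force: 0.0
clock: 12.1
eef_pos: [531.5, 111.9, 35.2]
tcp_rot: [-3.142, -0.0, 1.529]
contact_force: [-1.1, 0.5, -0.0]
opening: 0.004
grasp_force: 0.0
clock: 12.6
eef_pos: [533.5, 155.9, 35.2]
tcp_rot: [3.141, -0.0, 1.53]
contact_force: [-0.4, -0.2, -0.6]
opening: 0.002
grasp_force: 0.0
clock: 13.1
eef_pos: [529.6, 74.1, 156.3]
tcp_rot: [-3.142, 0.0, 1.531]
contact_force: [1.0, -0.4, 0.0]
opening: -0.0
grasp_force: 0.0
clock: 13.4
eef_pos: [529.3, 75.0, 154.3]
tcp_rot: [-3.14, -0.0, 1.528]
contact_force: [0.2, -0.1, 0.4]
opening: 0.001
grasp_force: 0.0
```

View pics/w8.png

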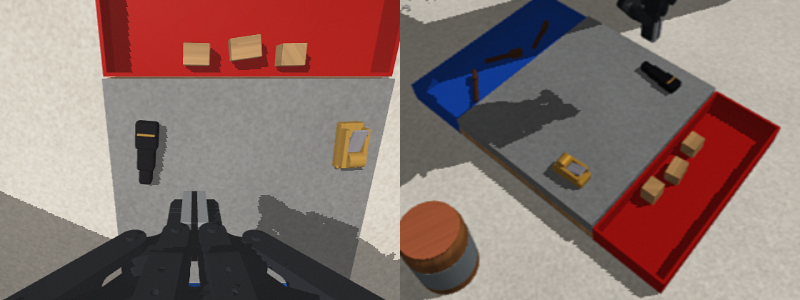

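All three offcuts lie in the red tray, at wrist (197,54), (245,47) and (292,54). The plane and tailpiece have not moved.

```bash
python3 -c "
from rig import sign_off
print(sign_off())"
```

```text
the job is handed in; nothing more can be done
None
```

I swept all three offcuts into the red tray without lifting any, left the plane and tailpiece in place, and handed the job in at about 13.5 s; the sign-off returned no verdict.

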